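Square up a record file in the trigger press

TASK

Two trigger presses stand on the records desk. On the one that holds the blue file, pump the yellow trigger until the orange jaw has clamped the file tight against the fixed stop and hold it there for a moment, then press that press's red release lever so that the jaw slides fully home, leaving the file lying flush against the stop. Leave the press with the green file alone.

Things in the scene. Friction and masses are not known exactly. Their poses are not given: they have to be found in the camera images.
- blue_file: Loose file of sheets in blue covers with a black band: 105 mm (x) by 140 mm (y) by 40 mm high, 0.3 to 0.65 kg, lying flat on the plywood base of its press (base top 12 mm above the table) between the orange jaw (towards its -x) and the grey stop (towards its +x). Origin: centre of its underside.
- stop_face (a point): Centre of the face of the fixed grey stop (120 mm wide, 50 mm high) of the blue file's press, 32 mm above the table. x: the way the jaw pushes, from trigger end to stop; z up. The file is flush when its origin is at x = -52.5 mm here. The stop stands 130 to 150 mm ahead of the jaw's face when the jaw is home.
- trigger_pad (a point): Press point on top of the yellow trigger of the blue file's press: a paddle 28 mm wide, 75 mm long, hinged at its stop end 87 mm above the table. The point is 60 mm from the hinge, 20 mm from the free end, moves with it, and rests 107 mm above the table (paddle sloping up 15 degrees). Push straight down about 32 mm to its end stop, fingers shut (4 to 8 N, up to 20 N when clamped); it springs up.
- release_pad (a point): Press point on top of the red release lever of the same press: a pad 26 mm square, 60 mm to the +y side (of stop_face) of the trigger, 55 mm above the table at rest. Push it straight down about 14 mm to its end stop (3 to 6 N) with the trigger up and hold: the ratchet lets go and a spring slides the jaw home within 1 s. It springs up.
- jaw (a joint): Travel of the push bar that carries the orange jaw of the blue file's press, in m: 0 fully home (as at the start), growing towards the stop, at most 0.068. Each full push of the trigger adds about 0.012 (the first 0.011), half a push 0.006 or nothing; a 6 mm ratchet holds it as the trigger rises (it settles back by up to 3 mm).
- pad (a joint): How far the sprung orange face (110 mm wide, top 50 mm above the table) of that jaw is pressed back on its bar, in m: 0 while the file slides freely, growing to 0.020 at most once the file is clamped against the stop (7.5 N at first, 13.5 N at 0.020). 0.003 or more with the trigger up is a tight clamp.
- spare_jaw (a joint): Travel of the push bar of the other, alike press, the one with the green file: 0 home, and it must stay there.

How it is judged:
By the outcome, as a careful person would: the job done as asked, in the order asked, and still so for the second after the job is handed in, with the robot touching nothing.
It also fails if it takes over 46 s, if anything falls off the work surface, if the arm or the gripper's body presses on something with over 40 N, if the wrist force passes 120 N, or if a joint passes its speed limit or range.

ROBOT

A 7-joint arm with a two-finger parallel gripper is mounted at the origin on the work surface. World frame = base frame: x ahead of the robot, y to its left, z up, the work surface at z = 0. Lengths are in m, angles in rad, forces in N, time in s.
With the tool pointing down it reaches from about 0.35 to 0.9 m from the base axis. Payload 8.1 kg.
Tool frame: the origin (TCP) lies on the centre line of the jaws, within the pads' length; the fingertips stand 22 mm ahead of it and the grasp point (between the pads) lies 3 mm ahead of it (arm.finger_overhang is the distance from the TCP to the fingertips, in m); z points along the fingers, y is the direction in which the jaws open and shut (so a half turn about z gives the same grasp; the last joint's range is limited). The gripper opens to 92 mm and grips with 3 to 60 N. Pads are 19 mm wide; open, the fingers measure 130 mm over their backs; the gripper's body (75 mm by 190 mm) begins 47 mm behind the grasp point.
Start: joints at [1.239, 0.434, 0.025, 1.573, -0.012, 1.134, -0.075], TCP at [0.142, -0.609, 0.249] pointing down, gripper open.
Joint ranges: [-2.62, 2.62], [-0.44, 2.09], [-1.27, 1.32], [0.08, 2.57], [-1.32, 4.46], [0.12, 2], [-2.74, 2.74]. Speed limits (rad/s): [2.22, 2.22, 3.01, 3.01, 3.14, 3.14, 3.14].

INTERFACE

Orientations are given as a rotation vector (axis times angle).
In Python, from cell import arm gives the robot as it stands. The module is installed in compiled form; this text tells all that it offers.
- The arm moves only by the tool step_arm, never from a script. Its argument "plan" is a list of rows, each an object of numbers: "wx", "wy", "wz": the turn, a rotation vector about the tool's x, y, z in units of 6 degrees (1.0 is 6 degrees); "tx", "ty", "tz": the shift along the tool's x, y, z in cm; "hand": the opening, from 0 (shut) to 1 (fully open). A call has exactly 10 rows; each row shifts and turns the commanded pose from where the row before left it, along the tool's axes as they then stand; what a row does not reach is not made up. A row lasts 1/12 s, in which the tool goes at most 41.7 mm and 7.16 degrees, less where a joint would pass 70% of its speed; a pose out of reach is approached as far as the arm can. A call is refused whole if a number of a shift passes 4.17 or a number of a turn 1, either way. A call with a gripper value outside its range is refused whole. The fingers move at their own pace and stop on an object; "force" is the grip in N (left out, the last holds). Time passes only in rows, so rows that do not move let the fingers close, or fill a call up. It gives the time, the measured TCP pose, the force and the opening at its end, in the units of the state.
- arm.observe(): the state, without advancing time (a new reading comes with each control period).
- arm.get_image(name): name is "scene" or "side" or "wrist"; returns (picture, depth): 384x512x3 uint8, red, green, blue; 384x512 float32, m along the optical axis (not along the pixel's ray), 0 where there is no reading.
- arm.calibration(name): a dict with "mtx" (3x3 intrinsics, pixels), "R" (3x3) and "t" (3): a world point X has camera coordinates R X + t. Camera axes: x right, y down, z forward; pixel columns grow to the right and rows downward; lengths in m; the calibration is good to about 2 mm. The wrist camera is an equidistant fisheye: a pixel r from the principal point sees the ray r / f radians off the axis. A picture is of the moment at which its call begins: read the wrist's pose just before it. calibration takes no time and is no camera call; for the wrist camera it gives the pose at the moment of the call.
- arm.sign_off(): hands the job in, once; it reports no verdict.
The state is a dict: "clock": time; "joints": joint angles; "dq": joint speeds; "joint_efforts": joint torques, N m; "position": TCP position; "ee_rot": TCP orientation; "force": force on the tool from outside, world axes, zero at the start; "ft_torque": the same for the moment, N m; "width": opening from 0.0 (shut) to 1.0 (fully open).
Only numpy, scipy, OpenCV 4.12 (cv2) and the standard library are available. Lean on these libraries where they do the work, as an engineer would, in place of code of your own. Each camera call takes 0.05 s, during which the arm holds its last target.

## Working session

There is one attempt and no reset: what is moved stays moved. The work goes in short steps, Python scripts to look and compute and a tool call to move; the robot and the scene stay as the last step left them, time stands still between calls to the robot, and variables do not carry over. Pictures are saved under pics/ and viewed, and the job is handed in when it is done.

Besides the shell and the picture viewer there is one more tool, called as a command line: name --argument value ..., lists and objects as JSON in quotes. step_arm: Moves the arm, as the interface text tells. Its arguments: {"type":"object","properties":{"plan":{"type":"array"},"force":{"type":"number"}},"required":["plan"]}

```bash
mkdir -p pics; python3 - <<'E'
from cell import arm
import cv2,numpy as np
s=arm.observe();print(s['clock'],s['position'],s['ee_rot'],s['force'],s['width'])
for n in ['scene','side','wrist']:
    c=arm.calibration(n);print(n,c)
    im,d=arm.get_image(n)
    np.savez(f'{n}0.npz',im=im,d=d,**{k:np.array(c[k]) for k in('mtx','R','t')})
    cv2.imwrite(f'pics/{n}0.png',im[:,:,::-1])
E
```

```text
0.0 [ 0.14157573 -0.60823995  0.24791559] [-3.11946674e+00 -3.58299764e-01  5.19526094e-04] [-0.703584    0.75471251  0.06646489] 0.9975030197237238
scene {'mtx': array([[432.59608893,   0.        , 252.99438348],
       [  0.        , 432.59608893, 187.10307863],
       [  0.        ,   0.        ,   1.        ]]), 'R': array([[-0.27350193,  0.96186172, -0.00432735],
       [ 0.73677707,  0.20660352, -0.64379697],
       [-0.61834961, -0.17926801, -0.76518412]]), 't': array([ 0.17368957, -0.40012661,  1.2215704 ])}
side {'mtx': array([[363.16238483,   0.        , 255.28417756],
       [  0.        , 363.16238483, 192.38816264],
       [  0.        ,   0.        ,   1.        ]]), 'R': array([[-0.8603614 , -0.50907533, -0.02491119],
       [-0.23815979,  0.44475157, -0.8634095 ],
       [ 0.45061977, -0.73691136, -0.50388836]]), 't': array([0.5251344 , 0.23985415, 0.63929871])}
wrist {'mtx': array([[297.31863964,   0.        , 251.91989064],
       [  0.        , 297.31863964, 197.61044503],
       [  0.        ,   0.        ,   1.        ]]), 'R': array([[ 0.22702764, -0.97388693, -0.00164595],
       [-0.93392677, -0.21819087,  0.28314932],
       [-0.27611455, -0.06274552, -0.95907443]]), 't': array([-0.62296254, -0.0351769 ,  0.39103169])}
```

View pics/scene0.png

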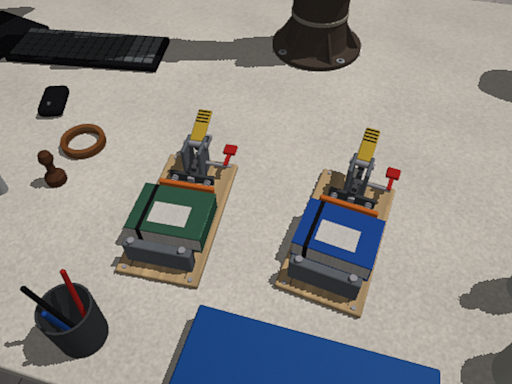

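View pics/side0.png

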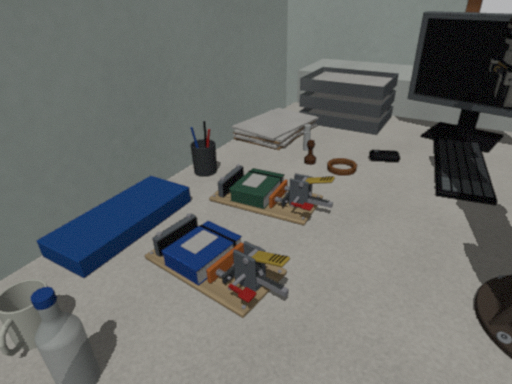

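View pics/wrist0.png

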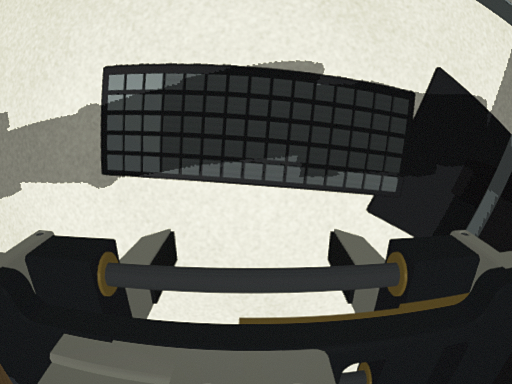

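```bash
python3 - <<'E'
import cv2
im=cv2.imread('pics/scene0.png')[115:315,265:415]
cv2.imwrite('pics/c1.png',cv2.resize(im,None,fx=3.0,fy=3.0,interpolation=cv2.INTER_CUBIC))
im=cv2.imread('pics/side0.png')[205:315,140:300]
cv2.imwrite('pics/c2.png',cv2.resize(im,None,fx=5,fy=5,interpolation=cv2.INTER_CUBIC))
E
```

```text
(no output)
```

View pics/c1.png

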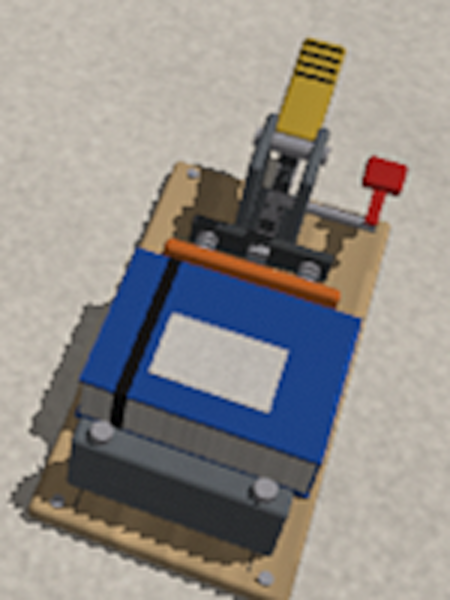

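View pics/c2.png

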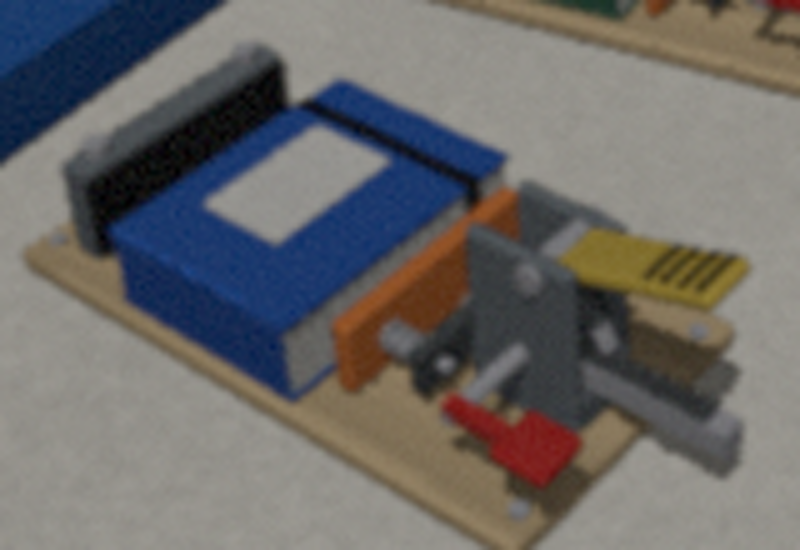

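```bash
cat > h.py <<'E'
import numpy as np
def ray(z,u,v,Z):
    K,R,t=z['mtx'],z['R'],z['t']
    d=R.T@np.linalg.inv(K)@np.array([u,v,1.]); o=-R.T@t
    return o+d*(Z-o[2])/d[2]
def dep(z,u,v):
    K,R,t=z['mtx'],z['R'],z['t']
    dd=z['d'][int(round(v)),int(round(u))]
    return R.T@(np.linalg.inv(K)@np.array([u,v,1.])*dd-t)
E
python3 - <<'E'
from h import *
np.set_printoptions(precision=4,suppress=True)
z=np.load('scene0.npz')
for n,u,v,Z in [('tipL',307,40,.112),('tipR',344,47,.112),('hL',278,130,.093),('hR',320,140,.093),('stripes',320,62,.107),('red',385,173,.055),('baseNL',180,163,.012),('baseNR',388,225,.012),('baseFL',30,512,.012),('jawL',168,244,.05),('jawR',338,298,.05),('stopL',70,450,.062),('stopR',290,495,.062),
 ('fNL',135,253,.052),('fNR',360,320,.052),('fFL',80,385,.052),('fFR',318,465,.052)]:
    p=(u+.5)/3-.5+265,(v+.5)/3-.5+115
    print(n,ray(z,*p,Z),dep(z,*p))
print('side')
z=np.load('side0.npz')
for n,u,v,Z in [('tipA',749,265,.112),('tipB',718,302,.112),('red',545,443,.055),('bn1',735,328,.012),('stopA',70,165,.062),('stopB',275,60,.062),('jawA',340,325,.05),('jawB',515,190,.05)]:
    p=(u+.5)/5-.5+140,(v+.5)/5-.5+205
    print(n,ray(z,*p,Z),dep(z,*p))
E
```

```text
tipL [0.4378 0.173  0.112 ] [0.4369 0.173  0.1113]
tipR [0.4381 0.1964 0.112 ] [ 0.3069  0.2087 -0.0005]
hL [0.5039 0.166  0.093 ] [0.5047 0.166  0.0938]
hR [0.5055 0.1921 0.093 ] [0.5072 0.1919 0.0947]
stripes [0.4506 0.1836 0.107 ] [0.4503 0.1836 0.1068]
red [0.4853 0.2391 0.055 ] [0.4837 0.2394 0.0533]
baseNL [0.4719 0.1089 0.012 ] [0.4701 0.1088 0.0101]
baseNR [0.4899 0.2517 0.012 ] [0.4903 0.2516 0.0124]
baseFL [0.7582 0.0731 0.012 ] [0.7574 0.073  0.0104]
jawL [0.5771 0.1148 0.05  ] [0.5771 0.1148 0.05  ]
jawR [0.5907 0.2203 0.05  ] [0.5901 0.2204 0.0493]
stopL [0.7423 0.0896 0.062 ] [0.7359 0.0888 0.051 ]
stopR [0.7371 0.2067 0.062 ] [0.7378 0.2066 0.0631]
fNL [0.5913 0.0966 0.052 ] [0.5905 0.0965 0.0511]
fNR [0.6051 0.234  0.052 ] [0.5729 0.2405 0.0111]
fFL [0.694  0.0849 0.052 ] [0.6687 0.0818 0.0127]
fFR [0.7091 0.2203 0.052 ] [0.7086 0.2204 0.0512]
side
tipA [0.4337 0.1731 0.112 ] [0.4338 0.1727 0.1116]
tipB [0.4345 0.1959 0.112 ] [0.4363 0.1922 0.1083]
red [0.4834 0.2356 0.055 ] [0.4835 0.2354 0.0547]
bn1 [0.4706 0.1057 0.012 ] [0.4757 0.0948 0.0011]
stopA [0.7468 0.2034 0.062 ] [0.7444 0.2054 0.0642]
stopB [0.7194 0.0955 0.062 ] [0.7227 0.092  0.0588]
jawA [0.5899 0.2177 0.05  ] [0.5898 0.2178 0.0501]
jawB [0.575  0.1116 0.05  ] [0.5747 0.1121 0.0505]
```

step_arm --plan '[{"tx": 2.6,"ty": -2.3,"hand": 0},{"tx": 2.6,"ty": -2.3,"hand": 0},{"tx": 2.6,"ty": -2.3,"hand": 0},{"tx": 2.6,"ty": -2.3,"hand": 0},{"tx": 2.6,"ty": -2.3,"hand": 0},{"tx": 2.6,"ty": -2.3,"hand": 0},{"tx": 2.6,"ty": -2.3,"hand": 0},{"tx": 2.6,"ty": -2.3,"hand": 0},{"tx": 2.6,"ty": -2.3,"hand": 0},{"tx": 2.6,"ty": -2.3,"hand": 0}]'

```text
invalid input at $.plan[0]: expected keys wx, wy, wz, tx, ty, tz, hand
```

```bash
cat > plan.py <<'E'
import numpy as np,sys
from scipy.spatial.transform import Rotation as Ro
from cell import arm
np.set_printoptions(precision=3,suppress=True)
s=arm.observe();p=np.array(s['position']);R=Ro.from_rotvec(s['ee_rot']).as_matrix()
print('t',s['clock'],'p',p,'F',np.array(s['force']),'w',round(s['width'],3),'q',np.array(s['joints']))
y=R[:,1];print('tool y deg',np.degrees(np.arctan2(y[1],y[0])),'z',R[:,2])
if len(sys.argv)>3:
    g=np.array([float(a) for a in sys.argv[1:4]]);yaw=float(sys.argv[4]);n=int(sys.argv[5])
    cur=np.degrees(np.arctan2(y[1],y[0]));dy=(yaw-cur)/n   # direct, no wrap
    w=np.clip(-dy/6,-1,1)
    Rt=R.copy()
    for i in range(n):
        d=(Rt.T@((g-p)/n))*100
        print(np.round(d,2),'wz',round(w,2))
        Rt=Rt@Ro.from_rotvec([0,0,np.radians(w*6)]).as_matrix()
    print('tool-frame remaining cm',R.T@(g-p)*100)
E
python3 plan.py 0.456 0.182 0.17 82.8 20
```

```text
t 0.15 p [ 0.142 -0.608  0.248] F [-0.244  0.33   0.714] w 1.004 q [ 1.239  0.435  0.025  1.574 -0.012  1.134 -0.075]
tool y deg -76.89537776779123 z [-0.     0.001 -1.   ]
[ 2.43 -3.49  0.39] wz -1.0
[ 2.78 -3.22  0.39] wz -1.0
[ 3.1  -2.91  0.39] wz -1.0
[ 3.39 -2.57  0.39] wz -1.0
[ 3.64 -2.2   0.39] wz -1.0
[ 3.85 -1.81  0.39] wz -1.0
[ 4.02 -1.4   0.39] wz -1.0
[ 4.14 -0.97  0.39] wz -1.0
[ 4.22 -0.53  0.39] wz -1.0
[ 4.25 -0.09  0.39] wz -1.0
[4.24 0.36 0.39] wz -1.0
[4.18 0.8  0.39] wz -1.0
[4.07 1.23 0.39] wz -1.0
[3.92 1.65 0.39] wz -1.0
[3.73 2.05 0.39] wz -1.0
[3.49 2.43 0.39] wz -1.0
[3.22 2.78 0.39] wz -1.0
[2.91 3.1  0.39] wz -1.0
[2.57 3.39 0.39] wz -1.0
[2.2  3.64 0.39] wz -1.0
tool-frame remaining cm [ 48.538 -69.842   7.892]
```

All keys are required in every row.

step_arm --plan '[{"wx": 0,"wy": 0,"wz": 0,"tx": 2.6,"ty": -2.3,"tz": 0,"hand": 0},{"wx": 0,"wy": 0,"wz": 0,"tx": 2.6,"ty": -2.3,"tz": 0,"hand": 0},{"wx": 0,"wy": 0,"wz": 0,"tx": 2.6,"ty": -2.3,"tz": 0,"hand": 0},{"wx": 0,"wy": 0,"wz": 0,"tx": 2.6,"ty": -2.3,"tz": 0,"hand": 0},{"wx": 0,"wy": 0,"wz": 0,"tx": 2.6,"ty": -2.3,"tz": 0,"hand": 0},{"wx": 0,"wy": 0,"wz": 0,"tx": 2.6,"ty": -2.3,"tz": 0,"hand": 0},{"wx": 0,"wy": 0,"wz": 0,"tx": 2.6,"ty": -2.3,"tz": 0,"hand": 0},{"wx": 0,"wy": 0,"wz": 0,"tx": 2.6,"ty": -2.3,"tz": 0,"hand": 0},{"wx": 0,"wy": 0,"wz": 0,"tx": 2.6,"ty": -2.3,"tz": 0,"hand": 0},{"wx": 0,"wy": 0,"wz": 0,"tx": 2.6,"ty": -2.3,"tz": 0,"hand": 0}]'

```text
clock: 0.98
position: [0.3433, -0.3242, 0.2487]
ee_rot: [3.121, 0.358, -0.0]
force: [0.2, -0.3, -0.0]
width: 0.323
```

```bash
python3 plan.py 0.456 0.182 0.20 82.8 27
```

```text
t 0.9833 p [ 0.343 -0.324  0.249] F [ 0.219 -0.279 -0.041] w 0.323 q [ 0.768  0.196 -0.146  1.921  0.033  1.027 -0.735]
tool y deg -76.903362310934 z [-0. -0. -1.]
[ 0.83 -1.73  0.18] wz -0.99
[ 1.01 -1.64  0.18] wz -0.99
[ 1.17 -1.52  0.18] wz -0.99
[ 1.32 -1.4   0.18] wz -0.99
[ 1.46 -1.25  0.18] wz -0.99
[ 1.58 -1.1   0.18] wz -0.99
[ 1.68 -0.93  0.18] wz -0.99
[ 1.77 -0.75  0.18] wz -0.99
[ 1.84 -0.56  0.18] wz -0.99
[ 1.88 -0.37  0.18] wz -0.99
[ 1.91 -0.17  0.18] wz -0.99
[1.92 0.02 0.18] wz -0.99
[1.91 0.22 0.18] wz -0.99
[1.87 0.42 0.18] wz -0.99
[1.82 0.61 0.18] wz -0.99
[1.75 0.79 0.18] wz -0.99
[1.66 0.97 0.18] wz -0.99
[1.55 1.13 0.18] wz -0.99
[1.42 1.29 0.18] wz -0.99
[1.28 1.43 0.18] wz -0.99
[1.13 1.55 0.18] wz -0.99
[0.96 1.66 0.18] wz -0.99
[0.79 1.75 0.18] wz -0.99
[0.6  1.82 0.18] wz -0.99
[0.41 1.88 0.18] wz -0.99
[0.22 1.91 0.18] wz -0.99
[0.02 1.92 0.18] wz -0.99
tool-frame remaining cm [ 22.445 -46.75    4.866]
```

step_arm --plan '[{"wx": 0,"wy": 0,"wz": -1,"tx": 0.8,"ty": -1.7,"tz": 0.1,"hand": 0},{"wx": 0,"wy": 0,"wz": -1,"tx": 1.0,"ty": -1.6,"tz": 0.1,"hand": 0},{"wx": 0,"wy": 0,"wz": -1,"tx": 1.2,"ty": -1.5,"tz": 0.1,"hand": 0},{"wx": 0,"wy": 0,"wz": -1,"tx": 1.3,"ty": -1.4,"tz": 0.1,"hand": 0},{"wx": 0,"wy": 0,"wz": -1,"tx": 1.5,"ty": -1.2,"tz": 0.1,"hand": 0},{"wx": 0,"wy": 0,"wz": -1,"tx": 1.6,"ty": -1.1,"tz": 0.1,"hand": 0},{"wx": 0,"wy": 0,"wz": -1,"tx": 1.7,"ty": -0.9,"tz": 0.1,"hand": 0},{"wx": 0,"wy": 0,"wz": -1,"tx": 1.8,"ty": -0.8,"tz": 0.1,"hand": 0},{"wx": 0,"wy": 0,"wz": -1,"tx": 1.8,"ty": -0.6,"tz": 0.1,"hand": 0},{"wx": 0,"wy": 0,"wz": -1,"tx": 1.9,"ty": -0.4,"tz": 0.1,"hand": 0}]'

```text
clock: 1.82
position: [0.3833, -0.1374, 0.2386]
ee_rot: [-2.519, -1.877, 0.0]
force: [0.5, 0.1, 0.3]
width: 0.005
```

step_arm --plan '[{"wx": 0,"wy": 0,"wz": -1,"tx": 1.9,"ty": -0.2,"tz": 0.2,"hand": 0},{"wx": 0,"wy": 0,"wz": -1,"tx": 1.9,"ty": 0,"tz": 0.2,"hand": 0},{"wx": 0,"wy": 0,"wz": -1,"tx": 1.9,"ty": 0.2,"tz": 0.2,"hand": 0},{"wx": 0,"wy": 0,"wz": -1,"tx": 1.9,"ty": 0.4,"tz": 0.2,"hand": 0},{"wx": 0,"wy": 0,"wz": -1,"tx": 1.8,"ty": 0.6,"tz": 0.2,"hand": 0},{"wx": 0,"wy": 0,"wz": -1,"tx": 1.8,"ty": 0.8,"tz": 0.2,"hand": 0},{"wx": 0,"wy": 0,"wz": -1,"tx": 1.7,"ty": 1.0,"tz": 0.2,"hand": 0},{"wx": 0,"wy": 0,"wz": -1,"tx": 1.6,"ty": 1.1,"tz": 0.2,"hand": 0},{"wx": 0,"wy": 0,"wz": -1,"tx": 1.4,"ty": 1.3,"tz": 0.2,"hand": 0},{"wx": 0,"wy": 0,"wz": -1,"tx": 1.3,"ty": 1.4,"tz": 0.2,"hand": 0}]'

```text
clock: 2.65
position: [0.4196, 0.0518, 0.2186]
ee_rot: [1.243, 2.885, -0.0]
force: [-0.4, 0.5, 0.4]
width: 0.003
```

```bash
python3 plan.py 0.456 0.182 0.16 82.8 9
```

```text
t 2.65 p [0.42  0.052 0.219] F [-0.36   0.54   0.364] w 0.003 q [ 0.367  0.213 -0.705  2.033  0.169  0.953  0.332]
tool y deg 43.39428199201004 z [ 0. -0. -1.]
[0.77 1.29 0.65] wz -0.73
[0.67 1.34 0.65] wz -0.73
[0.57 1.39 0.65] wz -0.73
[0.46 1.43 0.65] wz -0.73
[0.35 1.46 0.65] wz -0.73
[0.24 1.48 0.65] wz -0.73
[0.12 1.5  0.65] wz -0.73
[0.01 1.5  0.65] wz -0.73
[-0.11  1.5   0.65] wz -0.73
tool-frame remaining cm [ 6.961 11.586  5.858]
```

step_arm --plan '[{"wx": 0,"wy": 0,"wz": -0.7,"tx": 0.8,"ty": 1.3,"tz": 0.5,"hand": 0},{"wx": 0,"wy": 0,"wz": -0.7,"tx": 0.7,"ty": 1.3,"tz": 0.5,"hand": 0},{"wx": 0,"wy": 0,"wz": -0.7,"tx": 0.6,"ty": 1.4,"tz": 0.5,"hand": 0},{"wx": 0,"wy": 0,"wz": -0.7,"tx": 0.5,"ty": 1.4,"tz": 0.5,"hand": 0},{"wx": 0,"wy": 0,"wz": -0.7,"tx": 0.3,"ty": 1.5,"tz": 0.5,"hand": 0},{"wx": 0,"wy": 0,"wz": -0.8,"tx": 0.2,"ty": 1.5,"tz": 0.5,"hand": 0},{"wx": 0,"wy": 0,"wz": -0.8,"tx": 0.1,"ty": 1.5,"tz": 0.5,"hand": 0},{"wx": 0,"wy": 0,"wz": -0.8,"tx": 0,"ty": 1.5,"tz": 0.5,"hand": 0},{"wx": 0,"wy": 0,"wz": -0.7,"tx": -0.1,"ty": 1.5,"tz": 0.5,"hand": 0},{"wx": 0,"wy": 0,"wz": 0,"tx": 0,"ty": 0,"tz": 0,"hand": 0}]'

```text
clock: 3.48
position: [0.4574, 0.1838, 0.1728]
ee_rot: [-0.189, -3.135, -0.003]
force: [-1.1, 0.8, 0.9]
width: 0.005
```

```bash
python3 plan.py 0.456 0.182 0.13 82.8 1; python3 - <<'E'
from cell import arm
import cv2
for n in('scene','wrist'):
    im,d=arm.get_image(n)
    if n=='scene':im=cv2.resize(im[60:320,220:430],None,fx=2.2,fy=2.2,interpolation=cv2.INTER_CUBIC)
    cv2.imwrite(f'pics/{n}1.png',im[:,:,::-1])
E
```

```text
t 3.4833 p [0.457 0.184 0.173] F [-1.11   0.774  0.934] w 0.005 q [ 0.144  0.434 -0.828  1.935  0.391  0.941  0.576]
tool y deg 83.09890458789442 z [-0.001  0.002 -1.   ]
[ 0.12 -0.2   4.28] wz 0.05
tool-frame remaining cm [ 0.116 -0.2    4.281]
```

View pics/scene1.png

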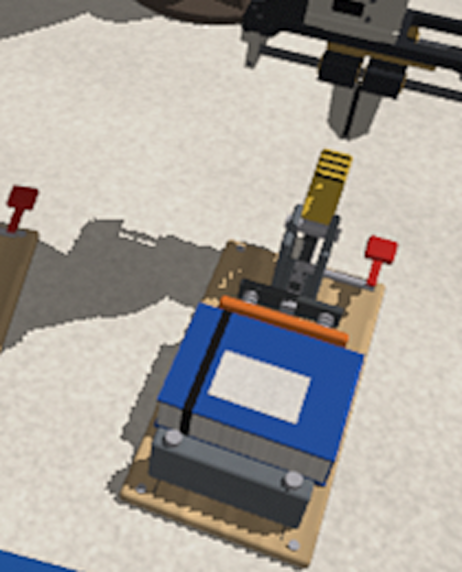

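View pics/wrist1.png

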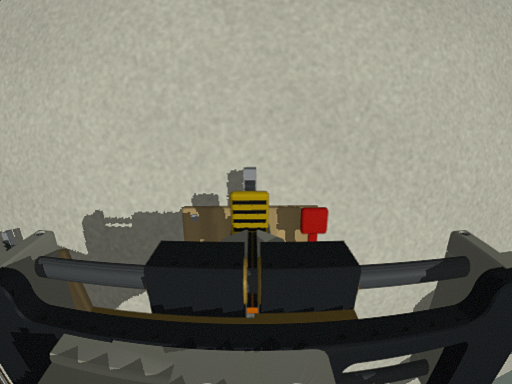

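step_arm --plan '[{"wx": 0,"wy": 0,"wz": 0,"tx": 0.1,"ty": -0.1,"tz": 1.5,"hand": 0},{"wx": 0,"wy": 0,"wz": 0,"tx": 0,"ty": 0,"tz": 1.5,"hand": 0},{"wx": 0,"wy": 0,"wz": 0,"tx": 0,"ty": 0,"tz": 0.8,"hand": 0},{"wx": 0,"wy": 0,"wz": 0,"tx": 0,"ty": 0,"tz": 0.6,"hand": 0},{"wx": 0,"wy": 0,"wz": 0,"tx": 0,"ty": 0,"tz": 0.6,"hand": 0},{"wx": 0,"wy": 0,"wz": 0,"tx": 0,"ty": 0,"tz": 0.6,"hand": 0},{"wx": 0,"wy": 0,"wz": 0,"tx": 0,"ty": 0,"tz": 0.6,"hand": 0},{"wx": 0,"wy": 0,"wz": 0,"tx": 0,"ty": 0,"tz": 0.6,"hand": 0},{"wx": 0,"wy": 0,"wz": 0,"tx": 0,"ty": 0,"tz": 0.4,"hand": 0},{"wx": 0,"wy": 0,"wz": 0,"tx": 0,"ty": 0,"tz": 0,"hand": 0}]'

```text
clock: 4.42
position: [0.4566, 0.1803, 0.1017]
ee_rot: [0.2, 3.134, -0.0]
force: [-1.1, -1.5, 8.7]
width: 0.004
```

```bash
python3 plan.py; cat > pic.py <<'E'
import sys,cv2,numpy as np
from cell import arm
n,tag=sys.argv[1:3]
c=arm.calibration(n);im,d=arm.get_image(n)
np.savez(f'{n}{tag}.npz',im=im,d=d,**{k:np.array(c[k]) for k in('mtx','R','t')})
if n=='scene':im=cv2.resize(im[115:315,265:415],None,fx=3,fy=3,interpolation=cv2.INTER_CUBIC)
if n=='side':im=cv2.resize(im[195:315,130:300],None,fx=4.5,fy=4.5,interpolation=cv2.INTER_CUBIC)
cv2.imwrite(f'pics/{n}{tag}.png',im[:,:,::-1])
E
python3 pic.py side 2
```

```text
t 4.4167 p [0.457 0.18  0.102] F [-1.062 -1.498  8.665] w 0.004 q [ 0.079  0.522 -0.754  2.014  0.5    0.795  0.473]
tool y deg 82.69121924664456 z [ 0.001 -0.    -1.   ]
```

View pics/side2.png

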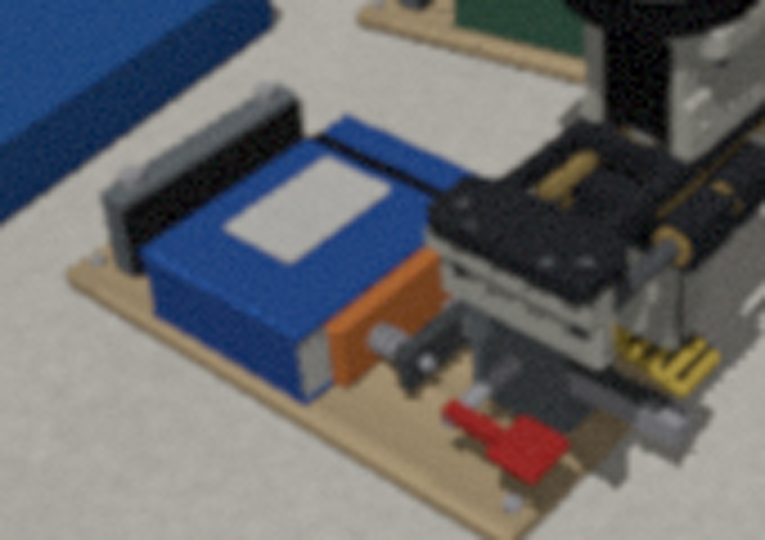

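step_arm --plan '[{"wx": 0,"wy": 0,"wz": 0,"tx": 0,"ty": 0,"tz": 0.2,"hand": 0},{"wx": 0,"wy": 0,"wz": 0,"tx": 0,"ty": 0,"tz": 0.2,"hand": 0},{"wx": 0,"wy": 0,"wz": 0,"tx": 0,"ty": 0,"tz": 0,"hand": 0},{"wx": 0,"wy": 0,"wz": 0,"tx": 0,"ty": 0,"tz": 0,"hand": 0},{"wx": 0,"wy": 0,"wz": 0,"tx": 0,"ty": 0,"tz": 0,"hand": 0},{"wx": 0,"wy": 0,"wz": 0,"tx": 0,"ty": 0,"tz": 0,"hand": 0},{"wx": 0,"wy": 0,"wz": 0,"tx": 0,"ty": 0,"tz": 0,"hand": 0},{"wx": 0,"wy": 0,"wz": 0,"tx": 0,"ty": 0,"tz": 0,"hand": 0},{"wx": 0,"wy": 0,"wz": 0,"tx": 0,"ty": 0,"tz": 0,"hand": 0},{"wx": 0,"wy": 0,"wz": 0,"tx": 0,"ty": 0,"tz": 0,"hand": 0}]'

```text
clock: 5.3
position: [0.457, 0.1804, 0.0995]
ee_rot: [0.2, 3.133, -0.001]
force: [-7.0, -5.6, 28.5]
width: 0.003
```

step_arm --plan '[{"wx": 0,"wy": 0,"wz": 0,"tx": 0,"ty": 0,"tz": -2.0,"hand": 0},{"wx": 0,"wy": 0,"wz": 0,"tx": 0,"ty": 0,"tz": -2.0,"hand": 0},{"wx": 0,"wy": 0,"wz": 0,"tx": 0,"ty": 0,"tz": 0,"hand": 0},{"wx": 0,"wy": 0,"wz": 0,"tx": 0,"ty": 0,"tz": 0,"hand": 0},{"wx": 0,"wy": 0,"wz": 0,"tx": 0,"ty": 0,"tz": 1.0,"hand": 0},{"wx": 0,"wy": 0,"wz": 0,"tx": 0,"ty": 0,"tz": 0.7,"hand": 0},{"wx": 0,"wy": 0,"wz": 0,"tx": 0,"ty": 0,"tz": 0.7,"hand": 0},{"wx": 0,"wy": 0,"wz": 0,"tx": 0,"ty": 0,"tz": 0.7,"hand": 0},{"wx": 0,"wy": 0,"wz": 0,"tx": 0,"ty": 0,"tz": 0.5,"hand": 0},{"wx": 0,"wy": 0,"wz": 0,"tx": 0,"ty": 0,"tz": 0.3,"hand": 0}]'

```text
clock: 6.13
position: [0.4564, 0.1806, 0.0985]
ee_rot: [0.199, 3.135, -0.001]
force: [-12.5, -8.3, 60.2]
width: 0.005
```

```bash
python3 plan.py; python3 pic.py side 3
```

```text
t 6.1333 p [0.456 0.181 0.099] F [-12.492  -8.262  60.193] w 0.005 q [ 0.075  0.527 -0.751  2.017  0.506  0.789  0.468]
tool y deg 82.73306379637333 z [ 0.    -0.001 -1.   ]
```

View pics/side3.png

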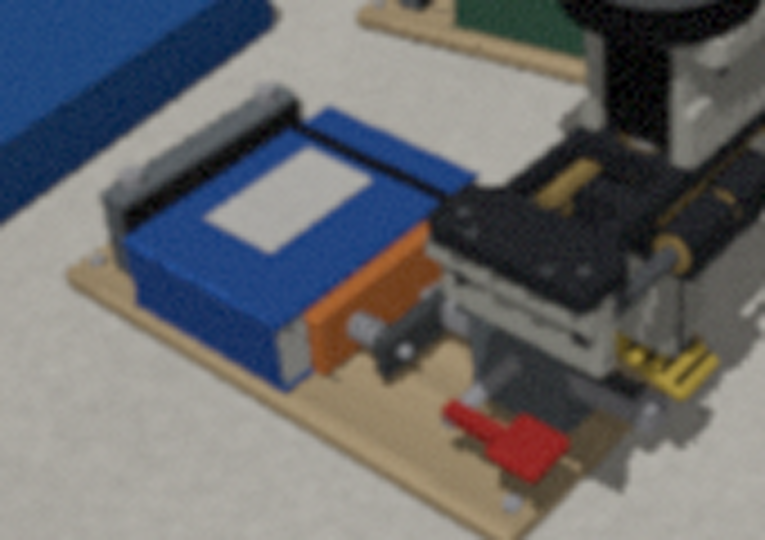

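step_arm --plan '[{"wx": 0,"wy": 0,"wz": 0,"tx": 0,"ty": 0,"tz": -1.9,"hand": 0},{"wx": 0,"wy": 0,"wz": 0,"tx": 0,"ty": 0,"tz": -1.9,"hand": 0},{"wx": 0,"wy": 0,"wz": 0,"tx": 0,"ty": 0,"tz": 0,"hand": 0},{"wx": 0,"wy": 0,"wz": 0,"tx": 0,"ty": 0,"tz": 0,"hand": 0},{"wx": 0,"wy": 0,"wz": 0,"tx": 0,"ty": 0,"tz": 0.8,"hand": 0},{"wx": 0,"wy": 0,"wz": 0,"tx": 0,"ty": 0,"tz": 0.8,"hand": 0},{"wx": 0,"wy": 0,"wz": 0,"tx": 0,"ty": 0,"tz": 0.8,"hand": 0},{"wx": 0,"wy": 0,"wz": 0,"tx": 0,"ty": 0,"tz": 0.7,"hand": 0},{"wx": 0,"wy": 0,"wz": 0,"tx": 0,"ty": 0,"tz": 0.4,"hand": 0},{"wx": 0,"wy": 0,"wz": 0,"tx": 0,"ty": 0,"tz": 0.1,"hand": 0}]'

```text
clock: 7.02
position: [0.456, 0.1803, 0.0995]
ee_rot: [-0.199, -3.134, 0.001]
force: [-4.3, -2.8, 21.2]
width: 0.001
```

```bash
python3 plan.py; python3 pic.py side 4
```

```text
t 7.0167 p [0.456 0.18  0.099] F [-4.328 -2.758 21.214] w 0.001 q [ 0.077  0.526 -0.753  2.016  0.503  0.792  0.47 ]
tool y deg 82.7324999276474 z [-0.001 -0.001 -1.   ]
```

View pics/side4.png

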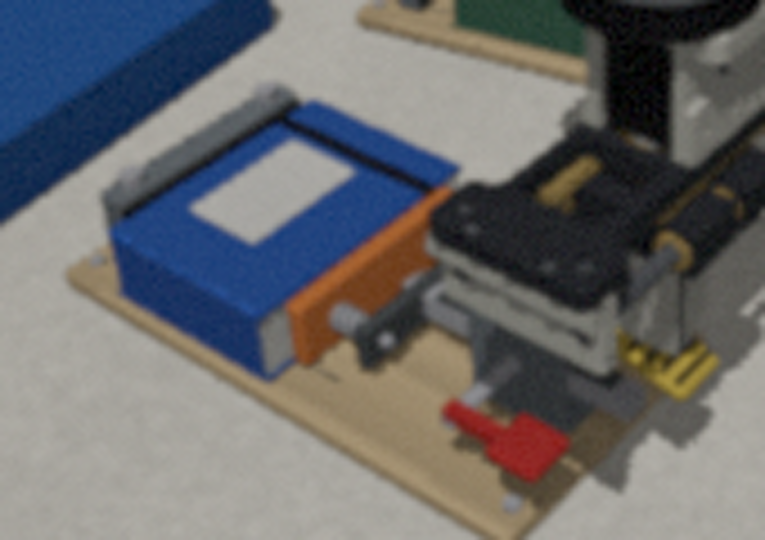

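step_arm --plan '[{"wx": 0,"wy": 0,"wz": 0,"tx": 0,"ty": 0,"tz": -1.9,"hand": 0},{"wx": 0,"wy": 0,"wz": 0,"tx": 0,"ty": 0,"tz": -1.7,"hand": 0},{"wx": 0,"wy": 0,"wz": 0,"tx": 0,"ty": 0,"tz": 0,"hand": 0},{"wx": 0,"wy": 0,"wz": 0,"tx": 0,"ty": 0,"tz": 0,"hand": 0},{"wx": 0,"wy": 0,"wz": 0,"tx": 0,"ty": 0,"tz": 0.8,"hand": 0},{"wx": 0,"wy": 0,"wz": 0,"tx": 0,"ty": 0,"tz": 0.8,"hand": 0},{"wx": 0,"wy": 0,"wz": 0,"tx": 0,"ty": 0,"tz": 0.8,"hand": 0},{"wx": 0,"wy": 0,"wz": 0,"tx": 0,"ty": 0,"tz": 0.7,"hand": 0},{"wx": 0,"wy": 0,"wz": 0,"tx": 0,"ty": 0,"tz": 0.4,"hand": 0},{"wx": 0,"wy": 0,"wz": 0,"tx": 0,"ty": 0,"tz": 0.1,"hand": 0}]'

```text
clock: 7.9
position: [0.4559, 0.1803, 0.0997]
ee_rot: [-0.199, -3.135, 0.002]
force: [-4.1, -2.7, 19.1]
width: 0.005
```

```bash
python3 plan.py; python3 pic.py side 5
```

```text
t 7.9 p [0.456 0.18  0.1  ] F [-4.116 -2.667 19.09 ] w 0.005 q [ 0.078  0.526 -0.754  2.016  0.504  0.792  0.47 ]
tool y deg 82.74072326903521 z [-0.001 -0.001 -1.   ]
```

View pics/side5.png

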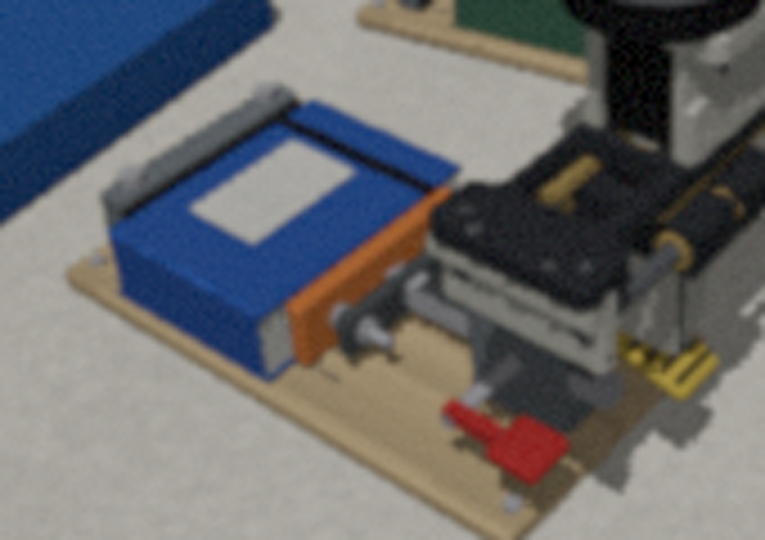

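step_arm --plan '[{"wx": 0,"wy": 0,"wz": 0,"tx": 0,"ty": 0,"tz": -1.9,"hand": 0},{"wx": 0,"wy": 0,"wz": 0,"tx": 0,"ty": 0,"tz": -2.0,"hand": 0},{"wx": 0,"wy": 0,"wz": 0,"tx": 0,"ty": 0,"tz": -2.0,"hand": 0},{"wx": 0,"wy": 0,"wz": 0,"tx": 0,"ty": 0,"tz": -2.0,"hand": 0},{"wx": 0,"wy": 0,"wz": 0,"tx": 0,"ty": 0,"tz": -1.0,"hand": 0},{"wx": 0,"wy": 0,"wz": 1,"tx": 0,"ty": 0,"tz": 0,"hand": 0},{"wx": 0,"wy": 0,"wz": 1,"tx": 0,"ty": 0,"tz": 0,"hand": 0},{"wx": 0,"wy": 0,"wz": 1,"tx": 0,"ty": 0,"tz": 0,"hand": 0},{"wx": 0,"wy": 0,"wz": 1,"tx": 0,"ty": 0,"tz": 0,"hand": 0},{"wx": 0,"wy": 0,"wz": 1,"tx": 0,"ty": 0,"tz": 0,"hand": 0}]'

```text
clock: 8.78
position: [0.4559, 0.1797, 0.1881]
ee_rot: [-1.012, -2.973, 0.002]
force: [0.3, -0.2, -0.0]
width: 0.004
```

```bash
python3 plan.py .485 .2405 .15 -7.2 10; python3 pic.py side 6;python3 pic.py scene 6
```

```text
t 8.7833 p [0.456 0.18  0.188] F [ 0.338 -0.203 -0.048] w 0.004 q [ 0.074  0.376 -0.714  1.928  0.301  0.948  0.13 ]
tool y deg 52.38890956880148 z [-0.002 -0.001 -1.   ]
[0.14 0.66 0.38] wz 0.99
[0.21 0.64 0.38] wz 0.99
[0.27 0.62 0.38] wz 0.99
[0.34 0.58 0.38] wz 0.99
[0.4  0.55 0.38] wz 0.99
[0.45 0.5  0.38] wz 0.99
[0.5  0.45 0.38] wz 0.99
[0.54 0.4  0.38] wz 0.99
[0.58 0.34 0.38] wz 0.99
[0.61 0.28 0.38] wz 0.99
tool-frame remaining cm [1.408 6.599 3.797]
```

View pics/side6.png

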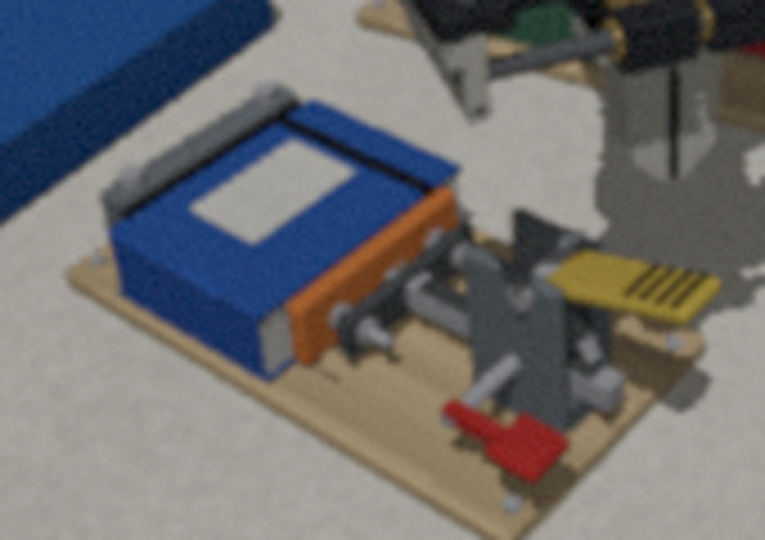

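View pics/scene6.png

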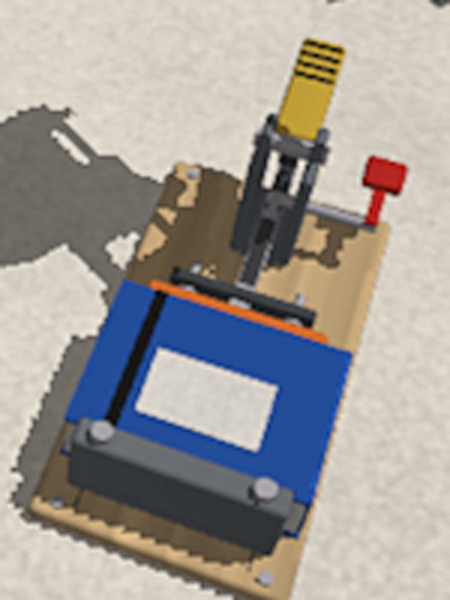

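```bash
python3 - <<'E'
from h import *
z=np.load('scene0.npz')
ax=np.array([.992,-.126])
def P(u,v,Z): return ray(z,(u+.5)/3-.5+265,(v+.5)/3-.5+115,Z)[:2]@ax
print('face',P(152,285,.05)-P(168,244,.05),P(327,340,.05)-P(338,298,.05))
print('bar',P(177,270,.04)-P(197,218,.04),P(314,315,.04)-P(330,266,.04))
E
```

```text
face 0.03433301385409093 0.03275351163972873
bar 0.04548049232702578 0.040828750437389094
```

step_arm --plan '[{"wx": 0,"wy": 0,"wz": 1,"tx": 0.1,"ty": 0.7,"tz": 0,"hand": 0},{"wx": 0,"wy": 0,"wz": 1,"tx": 0.2,"ty": 0.6,"tz": 0,"hand": 0},{"wx": 0,"wy": 0,"wz": 1,"tx": 0.3,"ty": 0.6,"tz": 0,"hand": 0},{"wx": 0,"wy": 0,"wz": 1,"tx": 0.3,"ty": 0.6,"tz": 0,"hand": 0},{"wx": 0,"wy": 0,"wz": 1,"tx": 0.4,"ty": 0.6,"tz": 0,"hand": 0},{"wx": 0,"wy": 0,"wz": 1,"tx": 0.5,"ty": 0.5,"tz": 0,"hand": 0},{"wx": 0,"wy": 0,"wz": 1,"tx": 0.5,"ty": 0.4,"tz": 0,"hand": 0},{"wx": 0,"wy": 0,"wz": 1,"tx": 0.5,"ty": 0.4,"tz": 0,"hand": 0},{"wx": 0,"wy": 0,"wz": 1,"tx": 0.6,"ty": 0.3,"tz": 0,"hand": 0},{"wx": 0,"wy": 0,"wz": 1,"tx": 0.6,"ty": 0.3,"tz": 0,"hand": 0}]'

```text
clock: 9.72
position: [0.4851, 0.2409, 0.1884]
ee_rot: [2.359, 2.074, -0.003]
force: [0.6, 0.3, -0.1]
width: 0.003
```

```bash
python3 plan.py .485 .2405 .085 -7.2 1; python3 pic.py wrist 7
```

```text
t 9.7167 p [0.485 0.241 0.188] F [ 0.621  0.268 -0.107] w 0.003 q [-0.215  0.406 -0.46   1.823  0.216  0.964 -0.895]
tool y deg -7.348367554188266 z [-0.001 -0.001 -1.   ]
[-0.02  0.01 10.34] wz -0.02
tool-frame remaining cm [-0.021  0.007 10.342]
```

View pics/wrist7.png

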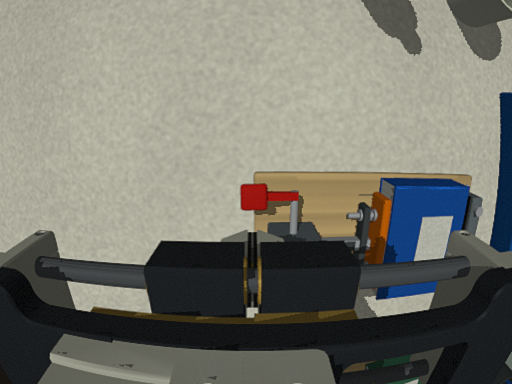

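step_arm --plan '[{"wx": 0,"wy": 0,"wz": 0,"tx": 0,"ty": 0,"tz": 2.0,"hand": 0},{"wx": 0,"wy": 0,"wz": 0,"tx": 0,"ty": 0,"tz": 2.0,"hand": 0},{"wx": 0,"wy": 0,"wz": 0,"tx": 0,"ty": 0,"tz": 2.0,"hand": 0},{"wx": 0,"wy": 0,"wz": 0,"tx": 0,"ty": 0,"tz": 2.0,"hand": 0},{"wx": 0,"wy": 0,"wz": 0,"tx": 0,"ty": 0,"tz": 1.3,"hand": 0},{"wx": 0,"wy": 0,"wz": 0,"tx": 0,"ty": 0,"tz": 0.8,"hand": 0},{"wx": 0,"wy": 0,"wz": 0,"tx": 0,"ty": 0,"tz": 0.6,"hand": 0},{"wx": 0,"wy": 0,"wz": 0,"tx": 0,"ty": 0,"tz": 0.6,"hand": 0},{"wx": 0,"wy": 0,"wz": 0,"tx": 0,"ty": 0,"tz": 0.4,"hand": 0},{"wx": 0,"wy": 0,"wz": 0,"tx": 0,"ty": 0,"tz": 0.3,"hand": 0}]'

```text
clock: 10.6
position: [0.4853, 0.241, 0.0696]
ee_rot: [2.357, 2.077, 0.0]
force: [-2.5, -0.3, 2.0]
width: 0.0
```

```bash
python3 plan.py; python3 pic.py side 8
```

```text
t 10.6 p [0.485 0.241 0.07 ] F [-2.518 -0.348  1.995] w 0.0 q [-0.268  0.557 -0.401  1.936  0.321  0.711 -0.987]
tool y deg -7.239860560561361 z [ 0.  0. -1.]
```

View pics/side8.png

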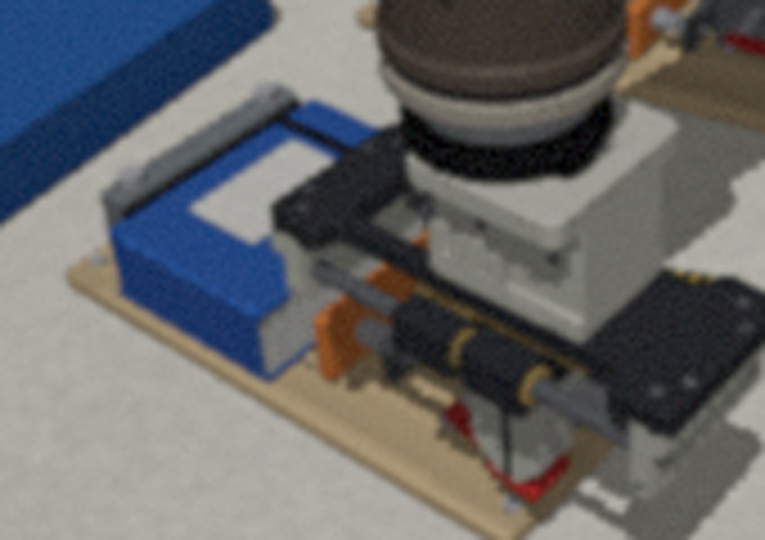

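step_arm --plan '[{"wx": 0,"wy": 0,"wz": 0,"tx": 0,"ty": 0,"tz": 0.3,"hand": 0},{"wx": 0,"wy": 0,"wz": 0,"tx": 0,"ty": 0,"tz": 0.2,"hand": 0},{"wx": 0,"wy": 0,"wz": 0,"tx": 0,"ty": 0,"tz": 0.1,"hand": 0},{"wx": 0,"wy": 0,"wz": 0,"tx": 0,"ty": 0,"tz": 0,"hand": 0},{"wx": 0,"wy": 0,"wz": 0,"tx": 0,"ty": 0,"tz": 0,"hand": 0},{"wx": 0,"wy": 0,"wz": 0,"tx": 0,"ty": 0,"tz": 0,"hand": 0},{"wx": 0,"wy": 0,"wz": 0,"tx": 0,"ty": 0,"tz": 0,"hand": 0},{"wx": 0,"wy": 0,"wz": 0,"tx": 0,"ty": 0,"tz": 0,"hand": 0},{"wx": 0,"wy": 0,"wz": 0,"tx": 0,"ty": 0,"tz": 0,"hand": 0},{"wx": 0,"wy": 0,"wz": 0,"tx": 0,"ty": 0,"tz": 0,"hand": 0}]'

```text
clock: 11.48
position: [0.4854, 0.2411, 0.0639]
ee_rot: [2.358, 2.076, 0.001]
force: [-2.2, 1.1, 5.6]
width: 0.006
```

step_arm --plan '[{"wx": 0,"wy": 0,"wz": 0,"tx": 0,"ty": 0,"tz": 0,"hand": 0},{"wx": 0,"wy": 0,"wz": 0,"tx": 0,"ty": 0,"tz": 0,"hand": 0},{"wx": 0,"wy": 0,"wz": 0,"tx": 0,"ty": 0,"tz": 0,"hand": 0},{"wx": 0,"wy": 0,"wz": 0,"tx": 0,"ty": 0,"tz": 0,"hand": 0},{"wx": 0,"wy": 0,"wz": 0,"tx": 0,"ty": 0,"tz": 0,"hand": 0},{"wx": 0,"wy": 0,"wz": 0,"tx": 0,"ty": 0,"tz": 0,"hand": 0},{"wx": 0,"wy": 0,"wz": 0,"tx": 0,"ty": 0,"tz": 0,"hand": 0},{"wx": 0,"wy": 0,"wz": 0,"tx": 0,"ty": 0,"tz": 0,"hand": 0},{"wx": 0,"wy": 0,"wz": 0,"tx": 0,"ty": 0,"tz": 0,"hand": 0},{"wx": 0,"wy": 0,"wz": 0,"tx": 0,"ty": 0,"tz": 0,"hand": 0}]'

```text
clock: 12.32
position: [0.4854, 0.2411, 0.0639]
ee_rot: [2.358, 2.076, 0.001]
force: [-1.9, -0.2, 6.3]
width: 0.005
```

step_arm --plan '[{"wx": 0,"wy": 0,"wz": 0,"tx": 0,"ty": 0,"tz": -1.0,"hand": 0},{"wx": 0,"wy": 0,"wz": 0,"tx": 0,"ty": 0,"tz": -1.5,"hand": 0},{"wx": 0,"wy": 0,"wz": 0,"tx": 0,"ty": 0,"tz": -3.0,"hand": 0},{"wx": 0,"wy": 0,"wz": 0,"tx": 0,"ty": 0,"tz": -3.0,"hand": 0},{"wx": 0,"wy": 0,"wz": 0,"tx": 0,"ty": 0,"tz": -3.0,"hand": 0},{"wx": 0,"wy": 0,"wz": 0,"tx": 0,"ty": 0,"tz": -3.0,"hand": 0},{"wx": 0,"wy": 0,"wz": 0,"tx": 2.0,"ty": -1.0,"tz": -2.0,"hand": 0},{"wx": 0,"wy": 0,"wz": 0,"tx": 2.0,"ty": -1.0,"tz": 0,"hand": 0},{"wx": 0,"wy": 0,"wz": 0,"tx": 2.0,"ty": -1.0,"tz": 0,"hand": 0},{"wx": 0,"wy": 0,"wz": 0,"tx": 0,"ty": 0,"tz": 0,"hand": 0}]'

```text
clock: 13.15
position: [0.461, 0.3091, 0.2302]
ee_rot: [-2.351, -2.08, -0.005]
force: [-0.7, 1.3, -0.7]
width: 0.001
```

```bash
python3 plan.py; python3 pic.py side 9;python3 pic.py scene 9
```

```text
t 13.15 p [0.461 0.309 0.23 ] F [-0.682  1.302 -0.74 ] w 0.001 q [-0.318  0.386 -0.493  1.742  0.203  1.062 -1.001]
tool y deg -6.997649010451141 z [ 0.001  0.004 -1.   ]
```

View pics/side9.png

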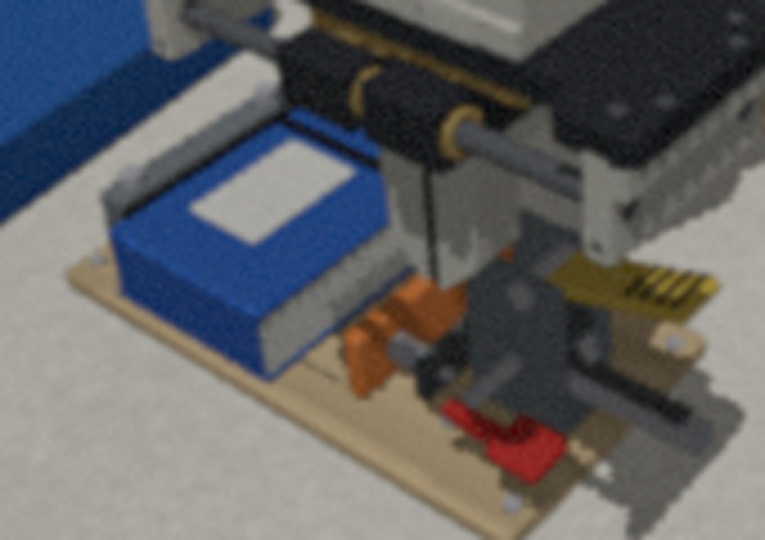

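View pics/scene9.png

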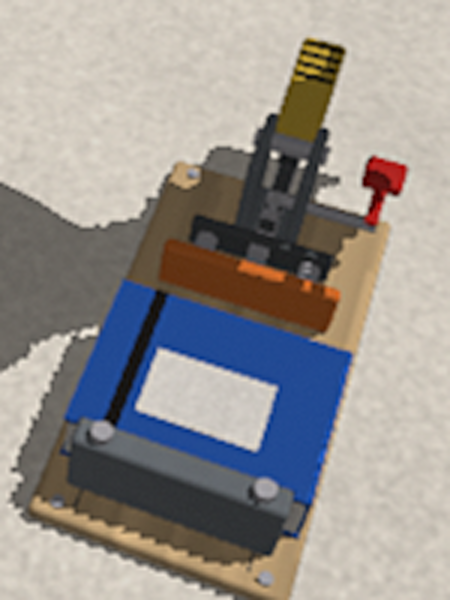

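```bash
python3 - <<'E'
import numpy as np,cv2
L=lambda t:cv2.cvtColor(np.load(f'scene{t}.npz')['im'],cv2.COLOR_RGB2GRAY).astype(np.float32)
a0,a6,a9=L('0'),L('6'),L('9')
f=(slice(232,262),slice(308,352)); 
print('file label 6->9',cv2.phaseCorrelate(a6[f].copy(),a9[f].copy()))
b=(slice(180,206),slice(326,378))
print('bar 0->9',cv2.phaseCorrelate(a0[b].copy(),a9[b].copy()))
from h import *
z=np.load('scene9.npz')
P=lambda u,v,Z:ray(z,(u+.5)/3-.5+265,(v+.5)/3-.5+115,Z)
print('file near edge',P(120,283,.052),P(352,352,.052))
from cell import arm
im,d=arm.get_image('scene');cv2.imwrite('pics/full9.png',im[:,:,::-1])
E
```

```text
file label 6->9 ((0.43705968212101, 0.03449170320473094), 0.9999391827759919)
bar 0->9 ((0.7079767323827078, 0.4249389046311087), 0.5895516290259132)
file near edge [0.6164909  0.09231704 0.052     ] [0.62940198 0.23149171 0.052     ]
```

View pics/full9.png

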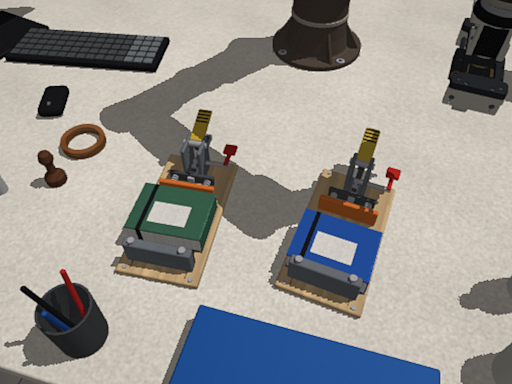

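```bash
python3 -c "
from cell import arm
print(arm.observe()['force']);print(arm.sign_off())"
```

```text
[ 0.16859647 -0.48936042 -0.34986044]
the job is handed in; nothing more can be done
None
```

I pumped the yellow trigger on the blue file's press four times. The file ended up clamped against the stop, and stayed clamped for about 2.5 s. I then pressed the red lever to its end stop for about 1.7 s, lifted the gripper clear and handed in at about 13.3 s.

- **Clamp:** with the trigger up, the camera put the bar's travel at about 43 mm and the orange face's at about 33.5 mm. That means the face was pressed back by roughly 9 mm, well over the 3 mm needed for a tight clamp.
- **After release:** the jaw looks fully home. The push rod's rear end is back within about 3 pixels of where it started in the side view. The file looks where it was while clamped, lying against the stop.
- **Green press:** it looks unchanged, and nothing there was touched.
- **Checks that were less clean:** an image-shift check on the bar showed 0.7 by 0.4 pixels from the start, but the match was poor, probably because of the gripper's shadow. The same check on the file's label showed about 0.4 pixels, from a near-perfect match.
- **Force:** on the second pump the fingertips hit the trigger's end stop harder than I meant. The reading was 60 N upward, below the 120 N wrist limit, so I used gentler pushes after that.

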